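Swap the thin glass flask in the sample chamber

ROBOT

A 7-joint arm with a two-finger parallel gripper is mounted at the origin on the work surface. World frame = base frame: x ahead of the robot, y to its left, z up, the work surface at z = 0. Lengths are in m, angles in rad, forces in N, time in s.
With the tool pointing down it reaches from about 0.4 to 0.85 m from the base axis. Payload 10.4 kg.
Tool frame: the origin (TCP) lies between the finger pads; the fingertips stand manip.tip_extent ahead of it and the grasp point (between the pads) lies 6 mm ahead of it (manip.tip_extent is the distance from the TCP to the fingertips, in m); z points along the fingers, y is the line along which they close (so a half turn about z gives the same grasp; the last joint's range is limited). The gripper opens to 85 mm and grips with 20 to 120 N. Pads are 22 mm wide; open, the fingers measure 114 mm over their backs; the gripper's body (76 mm by 85 mm) begins 54 mm behind the grasp point. The pads swing forward as they close: fully open they stand 13 mm farther back than shut.
Start: joints at [-1.153, 0.332, -0.065, 1.46, 0.022, 1.35, -0.088], TCP at [0.267, 0.565, 0.256] pointing down, gripper open.
Joint ranges: [-2.6, 2.6], [-0.5, 2.12], [-1.47, 1.34], [0.16, 2.42], [-1.27, 4.41], [0.06, 2.06], [-2.6, 2.6]. Speed limits (rad/s): [2.22, 2.22, 2.79, 2.79, 3.14, 3.14, 3.14].

INTERFACE

Orientations are given as a unit quaternion [x, y, z, w].
In Python, from workcell import get_obs, optics, workorder, manip gives the robot as it stands.
- The arm moves only by the tool jog_arm, never from a script. Its argument "increments" is a list of rows, each a list of 7 numbers: the shift along the tool's x, y, z in m, then the turn, a rotation vector about the tool's x, y, z in rad, then the opening, from -1 (shut) to 1 (fully open). A call has 1 to 5 rows; each row is the pose to reach, as a shift and turn from the pose commanded when the call began, along the tool's axes at that moment; what a row does not reach only later rows make up. A row lasts 1/12 s, in which the tool goes at most 41.7 mm and 7.16 degrees, less where a joint would pass 70% of its speed; a pose out of reach is approached as far as the arm can. A call with a gripper value outside its range is refused whole. The fingers move at their own pace and stop on an object; "grip_force" is the grip in N (left out, the last holds). Time passes only in rows, so rows that repeat a pose let the fingers close. It gives the time, the measured TCP pose, the force, the opening and the grip force at its end, in the units of the state.
- get_obs(): the state, without advancing time (a new reading comes with each control period).
- optics.camera(name): name is "scene" or "top"; returns a dict with "color" (384x512x3 uint8, red, green, blue), "depth" (384x512 float32, m along the optical axis (not along the pixel's ray), 0 where there is no reading), "K" (3x3 intrinsics, pixels), "R" (3x3) and "t" (3): a world point X has camera coordinates R X + t. Camera axes: x right, y down, z forward; pixel columns grow to the right and rows downward; lengths in m; the calibration is good to about 2 mm. A picture is of the moment at which its call begins.
- workorder.hand_in(): hands the job in; it is judged then, once.
The state is a dict: "clock": time; "joint_pos": joint angles; "joint_velocities": joint speeds; "tau": joint torques, N m; "position": TCP position; "ee_rot": TCP orientation; "ft_force": force on the tool from outside, world axes, zero at the start; "torque": the same for the moment, N m; "grip_width": opening from 0.0 (shut) to 1.0 (fully open); "grasp_force": force on a finger pad.
Only numpy, scipy, OpenCV 4.12 (cv2) and the standard library are available. Lean on these libraries where they do the work, as an engineer would, in place of code of your own. Each camera call takes 0.05 s, during which the arm holds its last target. There are 200 camera calls.

TASK

Open the sample chamber's clear door wide by its handle and leave it open; take out the finished conical flask and stand it in the white tray, and then stand the fresh conical flask from the bench in its place, centred on the chamber's round plate. The flasks are thin glass: grip them as lightly as you can, set them down softly without dropping or knocking them, and keep them upright. Do not disturb the other things on the bench.

Things in the scene. Friction and masses are not known exactly. Their poses are not given: they have to be found in the camera images.
- chamber: fixed white sample chamber, 200 deep (x) by 250 wide (y); front faces its own -x. Origin: centre of its underside on the bench. Side walls 8 thick, 152 high; grey block along the back, x +60 to +100 mm, 172 high. With the door open it is free from front and above. A thin sensor post, 124 high, stands inside at x +45, y +85 mm
- plate (a point): centre of the top face of the round metal plate (96 mm diameter) in the chamber, 26 mm above the bench, at x -20, y 0 mm of the chamber; axes as the chamber's
- door (a joint): angle of the L-shaped clear door, rad: 0 shut, grows as its free edge swings towards the chamber's -x (clockwise from above), up to 1.9; slightly stiff, stays where left. Hinge upright at the chamber's front left (+y). Front panel 238 wide, 28 to 168 mm above the bench; its flat clear top (168 to 174 mm up) reaches 153 mm back over the chamber, covers the inside and turns with it
- door_hinge (a point): point on the door's upright hinge axis, 100 mm above the bench, at x -101, y +121 mm of the chamber; turns with the door
- door_handle (a point): grip point of the door handle, 210 mm along the panel from the hinge and 45 mm out: an upright round steel bar, diameter 13, from 64 to 212 mm above the bench, joined to the panel by struts at 85 and 150 mm. The point is on its axis 190 mm above the bench, where the bar stands free: pinch it from above, from any side. Turns with the door
- flask_done: finished flask, on the chamber's plate at the start: capped conical flask, thin amber glass, 126 high, base 68 diameter, tapering to 34 at height 72; neck 30 diameter from 78 to 104, white cap 34 diameter from 104 to 126; 0.13 to 0.25 kg. Origin: centre of underside, z up. Grip by neck or cap. Cracks if a finger presses over about 35 N or if it hits tray, chamber or other glass over 45 N
- flask_new: fresh flask, standing on the bench among the other glassware: the same size, make and weakness as the finished one; origin likewise
- tray: fixed open white tray, 160 by 160 outside, walls 5 thick and 24 high, floor 5 thick; origin: centre of its underside
- beaker: bystander: open glass beaker, 70 diameter, 95 high; origin centre of underside
- bottle: bystander: amber reagent bottle, 64 diameter, 165 high, straight-sided with a cap; origin centre of underside
- jar: bystander: amber straight-sided jar, 68 diameter, 100 high, with a lid; origin centre of underside
- tipbox: bystander: grey box 120 by 85 by 55 high; origin centre of underside
- washbottle: bystander: squat white plastic bottle, 70 diameter, 130 high; origin centre of underside

How it is judged:
On the way, in this order (a step that is already met when the one before it is completed fails the run):
1. the chamber door is wide open (value of joint door above 1.35 rad), for 0.2 s.
2. the finished flask stands in the tray, released (x of flask_done in the frame of tray between -0.045 and 0.045 m and y of flask_done in the frame of tray between -0.045 and 0.045 m and z of flask_done in the frame of tray below 0.012 m and angle between flask_done's own z axis and vertical below 0.1 rad and contact force between the fingers and flask_done below 0.2 N and linear speed of flask_done below 0.02 m/s), for 0.2 s.
3. the fresh flask stands centred on the plate, released (horizontal distance between flask_new and plate below 0.015 m and z of flask_new in the frame of plate below 0.006 m and angle between flask_new's own z axis and vertical below 0.1 rad and contact force between the fingers and flask_new below 0.2 N and linear speed of flask_new below 0.02 m/s), for 0.2 s.
At the end, for the whole second after the job is handed in: The finished flask stands upright on the floor of the tray (within 45 mm of its middle in x and y); the fresh flask stands upright on the plate, its axis within 15 mm of the plate's centre; both released and at rest; the door still open more than 1.3 rad (all of step 2 and all of step 3 and value of joint door above 1.3 rad); the robot touches nothing.
It fails at once if a flask is squeezed by the fingers (more than 70 N, both pads together) (contact force between the fingers and flask_done above 70 N or contact force between the fingers and flask_new above 70 N).
It fails at once if a flask is dropped or knocked (more than 45 N against tray, chamber, its door or other glassware) (contact force between any of flask_done, flask_new and chamber above 45 N or contact force between any of flask_done, flask_new and tray above 45 N or contact force between any of flask_done, flask_new and beaker above 45 N or contact force between any of flask_done, flask_new and bottle above 45 N or contact force between any of flask_done, flask_new and jar above 45 N).
It fails at once if a flask falls (faster than 0.4 m/s while the fingers do not hold it) ((linear speed of flask_done above 0.4 m/s and contact force between the fingers and flask_done below 0.2 N) or (linear speed of flask_new above 0.4 m/s and contact force between the fingers and flask_new below 0.2 N)).
It fails at once if a flask is tipped more than 0.45 rad (angle between any of flask_done, flask_new's own z axis and vertical above 0.45 rad).
It fails at once if a bystander is moved more than 25 mm or tipped more than 0.3 rad (distance of any of beaker, bottle, jar, tipbox, washbottle from where it was at the start of the episode above 0.025 m or angle between any of beaker, bottle, jar, tipbox, washbottle's own z axis and vertical above 0.3 rad).
It also fails if it takes over 72 s, if anything falls off the work surface, if the arm or the gripper's body presses on something with over 40 N, if the wrist force passes 120 N, or if a joint passes its speed limit or range.

## Working session

There is one attempt and no reset: what is moved stays moved. The work goes in short steps, Python scripts to look and compute and a tool call to move; the robot and the scene stay as the last step left them, time stands still between calls to the robot, and variables do not carry over. Pictures are saved under pics/ and viewed, at most 10 in all, crops included, and the job is handed in when it is done.

Besides the shell and the picture viewer there is one more tool, called after "Request:" in YAML: its name, and indented under it one key for each argument. jog_arm: Moves the arm, as the interface text tells. Its arguments: {"type":"object","properties":{"increments":{"type":"array"},"grip_force":{"type":"number"}},"required":["increments"]}

```bash
mkdir -p pics; ls
python3 - <<'E'
from workcell import get_obs, optics, manip
import cv2,numpy as np
print(get_obs()); print([ (a,getattr(manip,a)) for a in dir(manip) if a[0]!='_'])
for n in("scene","top"):
    c=optics.camera(n); np.savez(f'{n}0.npz',**c); print(n,c['K'],c['R'],c['t'])
    cv2.imwrite(f'pics/{n}0.png',cv2.resize(c['color'][:,:,::-1],(800,600),interpolation=cv2.INTER_CUBIC))
E
```

```text
pics
{'clock': 0.0, 'joint_pos': array([-1.15256314,  0.33289487, -0.06471156,  1.46091768,  0.02161027,
        1.34990692, -0.08852039]), 'joint_velocities': array([1.82976145e-03, 1.22509465e-03, 4.72262929e-04, 4.48113913e-05,
       7.00997058e-04, 9.71693104e-05, 4.74566035e-04]), 'tau': array([-1.86927246e-04, -6.25446939e+01,  4.87670582e-02, -3.91613030e+01,
        1.61923125e-02,  9.98746022e-03,  1.07125641e-05]), 'position': array([0.26654111, 0.56494713, 0.25551287]), 'ee_rot': array([ 2.18629614e-01,  9.75807655e-01, -7.05057533e-04, -1.21247084e-04]), 'ft_force': array([-0.51309044,  0.27225069, -0.09136327]), 'torque': array([ 0.00956421, -0.01158964,  0.01011152]), 'grasp_force': 0.0, 'grip_width': 0.9994592444325017}
[('MotionError', <class 'workcell.MotionError'>), ('tip_extent', 0.025)]
scene [[459.7877645    0.         259.08261084]
 [  0.         459.7877645  187.2245631 ]
 [  0.           0.           1.        ]] [[ 0.58009518 -0.8145359  -0.0045673 ]
 [-0.77361281 -0.5491781  -0.31611175]
 [ 0.2549761   0.18690822 -0.94871097]] [-0.30595881  0.51389981  1.58514585]
top [[404.2089933    0.         257.58875062]
 [  0.         404.2089933  188.89669014]
 [  0.           0.           1.        ]] [[-0.02798434 -0.99942713  0.01903378]
 [-0.98300506  0.02405848 -0.18199516]
 [ 0.18143297 -0.02380332 -0.98311519]] [0.03207355 0.58715265 1.14353882]
```

View pics/scene0.png

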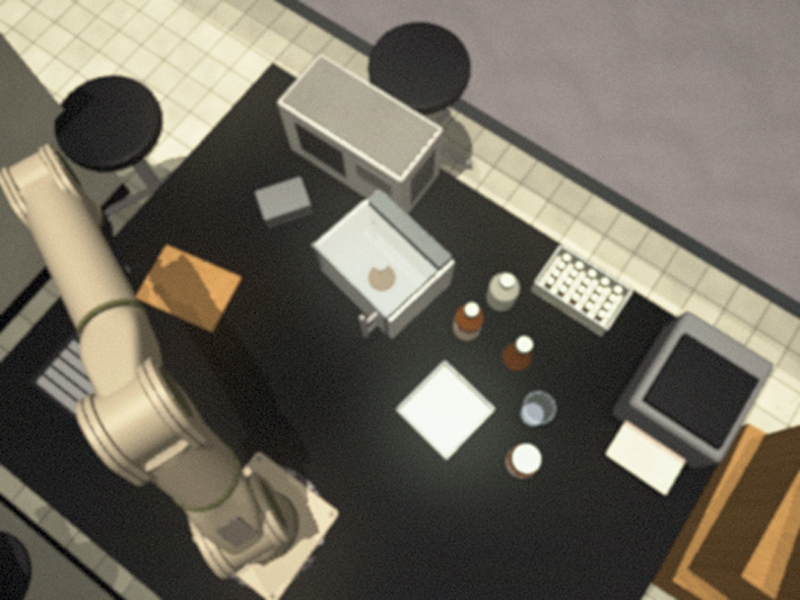

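View pics/top0.png

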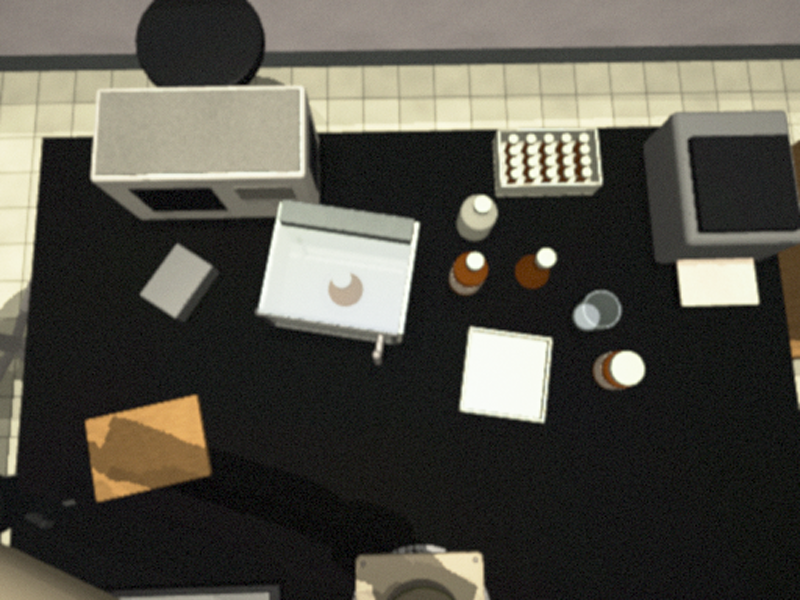

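The scene shows the chamber at the middle (top view: centre about (340,270), handle (378,350)). The tray is at (506,375). Two amber items stand at (468,270) and (535,268), with the beaker at (600,310) and the jar at (620,370). I need to tell the two amber ones apart.

```bash
cat > h.py <<'E'
import numpy as np,cv2
from workcell import get_obs, optics
def load(n): return dict(np.load(n))
def world(c,u=None,v=None):
    K,R,t,d=c['K'],c['R'],c['t'],c['depth']
    v0,u0=np.mgrid[:384,:512]
    P=np.stack([(u0-K[0,2])/K[0,0]*d,(v0-K[1,2])/K[1,1]*d,d],-1)
    W=(P-t)@R; W[d==0]=np.nan; return W
def ray(c,u,v):
    d=c['R'].T@np.linalg.inv(c['K'])@[u,v,1]; o=-c['R'].T@c['t']; return o,d/np.linalg.norm(d)
def atz(c,u,v,z):
    o,d=ray(c,u,v); return o+d*(z-o[2])/d[2]
def tri(c1,p1,c2,p2):
    A=[];b=[]
    for c,p in((c1,p1),(c2,p2)):
        o,d=ray(c,*p);M=np.eye(3)-np.outer(d,d);A.append(M);b.append(M@o)
    X=np.linalg.lstsq(np.vstack(A),np.hstack(b),rcond=None)[0]
    return X,[np.linalg.norm(M@(X)-bb) for M,bb in zip(A,b)]
E
python3 - <<'E'
from h import *
T=load('top0.npz');S=load('scene0.npz')
a=T['color'][115:275,160:420,::-1]; b=S['color'][110:310,190:370,::-1]
cv2.imwrite('pics/c1.png',cv2.resize(a,(780,480),interpolation=cv2.INTER_CUBIC))
cv2.imwrite('pics/c2.png',cv2.resize(b,(540,600),interpolation=cv2.INTER_CUBIC))
# sample depth-derived points
W=world(T);WS=world(S)
f=1/1.5625
for n,(u,v) in dict(a1cap=(475,261),a2cap=(545,258),wash=(482,204),jar=(628,369),cup=(340,276),tray=(506,375),handle=(378,345),door=(390,230)).items():
    print(n,W[round(v*f),round(u*f)].round(3))
for n,(u,v) in dict(a1=(472,309),a2=(524,344),jar=(525,458),wash=(508,281),handle=(365,320),trayc=(445,410)).items():
    print('S',n,WS[round(v*f),round(u*f)].round(3))
E
```

```text
a1cap [ 0.625 -0.108  0.164]
a2cap [ 0.637 -0.241  0.126]
wash [ 0.739 -0.13   0.128]
jar [ 0.435 -0.384  0.099]
cup [0.6   0.124 0.174]
tray [ 0.435 -0.181  0.007]
handle [0.483 0.063 0.156]
door [0.682 0.037 0.173]
S a1 [ 0.628 -0.109  0.161]
S a2 [ 0.638 -0.242  0.129]
S jar [ 0.437 -0.379  0.102]
S wash [ 0.742 -0.135  0.125]
S handle [0.468 0.06  0.189]
S trayc [ 0.439 -0.178  0.005]
```

View pics/c1.png

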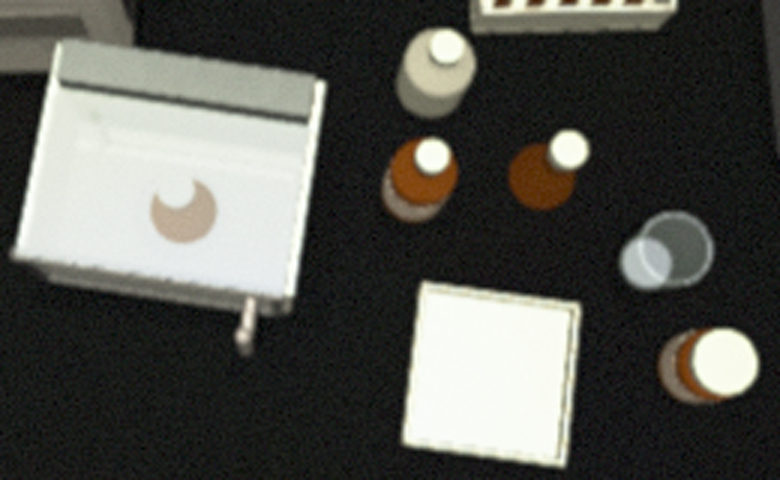

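View pics/c2.png

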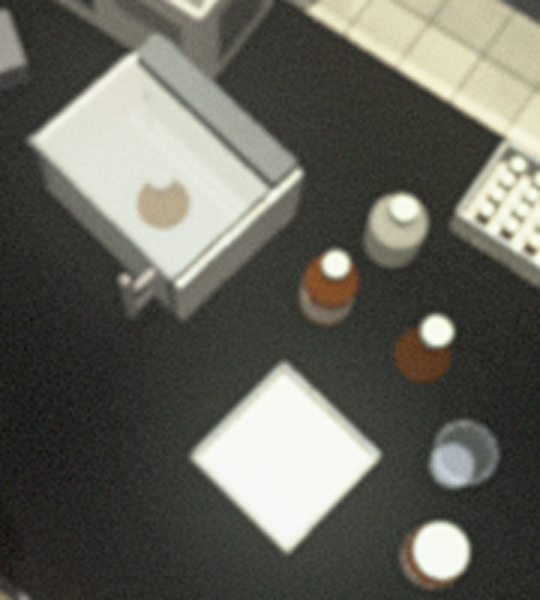

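Run:
```python
from h import *
T=load('top0.npz');S=load('scene0.npz')
for c in(T,S): print('cam',(-c['R'].T@c['t']).round(3))
print('new cap',tri(T,(349.7,165),S,(335.7,220.3)))
print('bottle cap',tri(T,(304,167),S,(301.8,198)))
for n,c in(('T',T),('S',S)):
    W=world(c);X,Y,Z=W[...,0],W[...,1],W[...,2]
    def rect(m,l):
        m=cv2.morphologyEx(m.astype(np.uint8),cv2.MORPH_OPEN,np.ones((3,3)))>0
        p=W[m][:,:2].astype(np.float32); r=cv2.minAreaRect(p); print(n,l,len(p),np.round(r[0],4),np.round(r[1],4),round(r[2],2),'z',np.median(Z[m]).round(4))
    ch=(X>.45)&(X<.8)&(Y>-.05)&(Y<.3)
    rect(ch&(Z>.155)&(Z<.185)&(X>.5),'chamber top')
    g=c['color'].astype(int).sum(-1)
    h=(X>.43)&(X<.51)&(Y>0.02)&(Y<.11)&(Z>.17)
    q=W[h]; print('handle',len(q),np.median(q,0).round(4)if len(q) else'', q.max(0).round(4) if len(q) else'')
    rect((X>.3)&(X<.56)&(Y>-.3)&(Y<-.07)&(Z>.003)&(Z<.035),'tray')
    for l,(x,y,z,r) in dict(new=(.638,-.242,.126,.03),bot=(.627,-.108,.165,.03),jar=(.436,-.382,.1,.05),wash=(.74,-.132,.13,.05),beak=(.53,-.33,.095,.06)).items():
        q=W[(np.hypot(X-x,Y-y)<r)&(abs(Z-z)<.012)]; print(l,len(q),q.mean(0).round(4) if len(q) else '')
```

```text
cam [0.371 0.045 1.23 ]
cam [ 0.171 -0.263  1.665]
new cap (array([ 0.63858416, -0.24446361,  0.12385619]), [np.float64(0.0014277589310992208), np.float64(0.0014277589310987627)])
bottle cap (array([ 0.62583335, -0.10871997,  0.16435124]), [np.float64(0.0011134496243356794), np.float64(0.0011134496243365229)])
T chamber top 6726 [0.6457 0.1625] [0.3105 0.2434] 80.07 z 0.1737
handle 78 [0.5047 0.0596 0.175 ] [0.51   0.0806 0.2131]
T tray 1721 [ 0.4393 -0.1791] [0.1651 0.1633] 80.44 z 0.0065
new 121 [ 0.639  -0.2414  0.1255]
bot 96 [ 0.6263 -0.1071  0.1641]
jar 376 [ 0.438  -0.3797  0.0996]
wash 102 [ 0.7406 -0.1304  0.1292]
beak 137 [ 0.5482 -0.3486  0.092 ]
S chamber top 3795 [0.646  0.1614] [0.3119 0.2444] 79.83 z 0.174
handle 53 [0.5024 0.0609 0.1769] [0.5099 0.0869 0.2139]
S tray 739 [ 0.4394 -0.1756] [0.1705 0.1677] 80.88 z 0.0076
new 80 [ 0.6392 -0.2442  0.1254]
bot 61 [ 0.6264 -0.1092  0.1648]
jar 261 [ 0.4377 -0.382   0.0998]
wash 68 [ 0.7403 -0.1334  0.1299]
beak 89 [ 0.5509 -0.3489  0.0928]
```

Run:
```python
from h import *
T=load('top0.npz');S=load('scene0.npz')
for n,c in(('T',T),('S',S)):
    W=world(c);X,Y,Z=W[...,0],W[...,1],W[...,2]
    q=W[(X>.4)&(X<.52)&(Y>-.02)&(Y<.15)&(Z>.192)]
    print('handle',len(q),np.median(q,0).round(4),q[q[:,2]>.205].mean(0).round(4), q[q[:,2]>.205][:,:2].ptp(0) if hasattr(q,'ptp') else np.ptp(q[:,:2],axis=0))
    m=(X>.5)&(X<.75)&(Y>-.02)&(Y<.29)&(Z>.162)&(Z<.182)
    m=cv2.morphologyEx(m.astype(np.uint8),cv2.MORPH_OPEN,np.ones((5,5)))
    k,L,st,_=cv2.connectedComponentsWithStats(m); m=L==1+st[1:,4].argmax()
    p=W[m][:,:2].astype(np.float32); r=cv2.minAreaRect(p); print(n,len(p),r)
    best=[]
    for a in np.radians(np.arange(-14,-6,.1)):
        ex=np.array([np.cos(a),np.sin(a)]);ey=np.array([-ex[1],ex[0]])
        u=p@ex;v=p@ey; lo,hi=np.percentile(u,[.5,99.5]);l2,h2=np.percentile(v,[.5,99.5])
        best.append(((hi-lo)*(h2-l2),np.degrees(a),lo,hi,l2,h2))
    b=min(best); print('best',np.round(b,4))
```

```text
handle 23 [0.4645 0.0654 0.2082] [0.4644 0.0666 0.2093] [0.01146288 0.01261162]
T 5176 ((0.5986592769622803, 0.13541212677955627), (0.2400164157152176, 0.158660888671875), 79.65515899658203)
best [ 0.037  -9.9     0.4876  0.6445  0.1176  0.3532]
handle 16 [0.4629 0.0645 0.2075] [0.4636 0.0649 0.2099] [0.01284056 0.01132988]
S 3356 ((0.6225824952125549, 0.13024364411830902), (0.24207712709903717, 0.20928232371807098), 79.83665466308594)
best [  0.0477 -11.5      0.4818   0.686    0.1329   0.3665]
```

Request:
jog_arm:
  increments:
    - [-0.15, -0.14, -0.05, 0, 0, 0.6, 0.06]
    - [-0.15, -0.14, -0.05, 0, 0, 0.6, 0.06]
    - [-0.15, -0.14, -0.05, 0, 0, 0.6, 0.06]
    - [-0.15, -0.14, -0.05, 0, 0, 0.6, 0.06]
    - [-0.15, -0.14, -0.05, 0, 0, 0.6, 0.06]
  grip_force: 40

```text
clock: 0.52
position: [0.3418, 0.3752, 0.3057]
ee_rot: [0.5, 0.866, -0.0, -0.0]
ft_force: [0.8, 0.3, 0.5]
grip_width: 0.531
grasp_force: 0.0
```

```bash
cat >> h.py <<'E'
def rel(targets):  # targets: (x,y,z,alpha_deg of tool y, tool down) -> rows rel. to current pose
    from scipy.spatial.transform import Rotation as Ro
    s=get_obs();p=s['position'];R0=Ro.from_quat(s['ee_rot'])
    for x,y,z,a in targets:
        a=np.radians(a);Rt=Ro.from_matrix(np.array([[-np.sin(a),np.cos(a),0],[np.cos(a),np.sin(a),0],[0,0,-1.]]).T)
        print((R0.inv().apply(np.array([x,y,z])-p)).round(4),(R0.inv()*Rt).as_rotvec().round(3))
E
python3 - <<'E'
from h import *
rel([(.404,.22,.306,10),(.464,.066,.306,-10)])
E
```

```text
[-0.1655 -0.0237 -0.0003] [-0.001 -0.     0.349]
[-3.289e-01 -4.880e-02 -3.000e-04] [-0.001  0.     0.698]
```

Request:
jog_arm:
  increments:
    - [-0.166, -0.024, 0, 0, 0, 0.349, 0.06]
    - [-0.166, -0.024, 0, 0, 0, 0.349, 0.06]
    - [-0.166, -0.024, 0, 0, 0, 0.349, 0.06]
    - [-0.166, -0.024, 0, 0, 0, 0.349, 0.06]
    - [-0.166, -0.024, 0, 0, 0, 0.349, 0.06]

```text
clock: 0.93
position: [0.4078, 0.2142, 0.3059]
ee_rot: [0.644, 0.765, -0.0, 0.001]
ft_force: [-0.4, -1.1, 0.6]
grip_width: 0.531
grasp_force: 0.0
```

Request:
jog_arm:
  increments:
    - [-0.162, 0.032, 0, 0, 0, 0.349, 0.06]
    - [-0.162, 0.032, 0, 0, 0, 0.349, 0.06]
    - [-0.162, 0.032, 0, 0, 0, 0.349, 0.06]
    - [-0.162, 0.032, 0, 0, 0, 0.349, 0.06]
    - [-0.162, 0.032, 0, 0, 0, 0.349, 0.06]

```text
clock: 1.35
position: [0.4672, 0.0604, 0.3058]
ee_rot: [0.767, 0.641, -0.0, 0.001]
ft_force: [-0.3, -0.6, -0.5]
grip_width: 0.529
grasp_force: 0.0
```

Run:
```python
from h import *
s=get_obs();print(s['clock'],s['position'],s['joint_pos'].round(2))
rel([(.4645,.066,.306,-10),(.4645,.066,.202,-10)])
```

```text
1.35 [0.46722735 0.06043495 0.30578673] [-0.67 -0.06  0.43  1.79  0.03  1.4  -0.42]
[ 0.005  -0.0037 -0.0002] [ 0.001  0.001 -0.004]
[ 0.0051 -0.0038  0.1038] [ 0.001  0.001 -0.004]
```

Request:
jog_arm:
  increments:
    - [0.005, -0.004, 0.03, 0, 0, 0, 0.06]
    - [0.005, -0.004, 0.06, 0, 0, 0, 0.06]
    - [0.005, -0.004, 0.09, 0, 0, 0, 0.06]
    - [0.005, -0.004, 0.104, 0, 0, 0, 0.06]
    - [0.005, -0.004, 0.104, 0, 0, 0, 0.06]

```text
clock: 1.77
position: [0.4603, 0.0736, 0.1983]
ee_rot: [0.764, 0.645, -0.003, -0.001]
ft_force: [-0.0, -0.4, -0.3]
grip_width: 0.535
grasp_force: 0.0
```

Request:
jog_arm:
  increments:
    - [0, 0, 0, 0, 0, 0, -1]
    - [0, 0, 0, 0, 0, 0, -1]
    - [0, 0, 0, 0, 0, 0, -1]
    - [0, 0, 0, 0, 0, 0, -1]
    - [0, 0, 0, 0, 0, 0, -1]
  grip_force: 40

```text
clock: 2.18
position: [0.4632, 0.0742, 0.2032]
ee_rot: [0.764, 0.645, 0.001, 0.0]
ft_force: [-1.0, 0.6, 6.6]
grip_width: 0.139
grasp_force: 39.3
```

Run:
```python
from h import *
s=get_obs();print(s['clock'],s['position'],s['joint_pos'].round(2),s['grasp_force'],s['grip_width'])
h=np.array([.546,.265]); v=np.array([s['position'][0]-h[0],s['position'][1]-h[1]]); print(np.hypot(*v))
a0=np.arctan2(v[1],v[0]); 
T=[]
for k in range(1,26):
    ph=.07*k; a=a0-ph; T.append((*(h+np.hypot(*v)*np.array([np.cos(a),np.sin(a)])),s['position'][2],-10-np.degrees(ph)*.75))
# per 5-row call, relative to the pose at start of that call
from scipy.spatial.transform import Rotation as Ro
cur=(s['position'][0],s['position'][1],0,-10)
for i in range(0,25,5):
    al=np.radians(cur[3]);xx=np.array([-np.sin(al),np.cos(al)]);yy=np.array([np.cos(al),np.sin(al)])
    print([[round(float((np.array(t[:2])-cur[:2])@xx),3),round(float((np.array(t[:2])-cur[:2])@yy),3),0,0,0,round(float(np.radians(cur[3]-t[3])),3),-1] for t in T[i:i+5]], np.round(T[i+4],3))
    cur=T[i+4]
```

```text
2.1833 [0.4632342  0.07418234 0.20316041] [-0.67  0.01  0.43  1.95 -0.    1.18 -0.42] 39.27173137664795 0.13891938986656605
0.2079941233765713
[[0.004, -0.014, 0, 0, 0, 0.053, -1], [0.009, -0.028, 0, 0, 0, 0.105, -1], [0.015, -0.041, 0, 0, 0, 0.158, -1], [0.021, -0.054, 0, 0, 0, 0.21, -1], [0.029, -0.066, 0, 0, 0, 0.263, -1]] [  0.403   0.114   0.203 -25.04 ]
[[0.005, -0.014, 0, 0, 0, 0.052, -1], [0.011, -0.027, 0, 0, 0, 0.105, -1], [0.018, -0.04, 0, 0, 0, 0.158, -1], [0.026, -0.052, 0, 0, 0, 0.21, -1], [0.035, -0.064, 0, 0, 0, 0.263, -1]] [  0.36    0.172   0.203 -40.08 ]
[[0.006, -0.013, 0, 0, 0, 0.052, -1], [0.013, -0.026, 0, 0, 0, 0.105, -1], [0.021, -0.038, 0, 0, 0, 0.158, -1], [0.03, -0.049, 0, 0, 0, 0.21, -1], [0.04, -0.06, 0, 0, 0, 0.263, -1]] [  0.339   0.242   0.203 -55.12 ]
[[0.007, -0.013, 0, 0, 0, 0.052, -1], [0.016, -0.025, 0, 0, 0, 0.105, -1], [0.025, -0.036, 0, 0, 0, 0.157, -1], [0.035, -0.047, 0, 0, 0, 0.21, -1], [0.045, -0.057, 0, 0, 0, 0.262, -1]] [  0.344   0.314   0.203 -70.161]
[[0.008, -0.012, 0, 0, 0, 0.053, -1], [0.018, -0.023, 0, 0, 0, 0.105, -1], [0.028, -0.034, 0, 0, 0, 0.157, -1], [0.038, -0.043, 0, 0, 0, 0.21, -1], [0.05, -0.053, 0, 0, 0, 0.263, -1]] [  0.373   0.38    0.203 -85.201]
```

Request:
jog_arm:
  increments:
    - [0, 0, 0, 0, 0, 0, -0.2]
    - [0, 0, 0, 0, 0, 0, -0.2]
    - [-0.008, 0, 0, 0, 0, 0, -0.2]
    - [-0.008, 0, 0, 0, 0, 0, -0.2]
    - [-0.008, 0, 0, 0, 0, 0, -0.2]

```text
clock: 2.6
position: [0.4609, 0.0653, 0.2016]
ee_rot: [0.764, 0.645, -0.0, -0.0]
ft_force: [-0.4, 0.0, 0.5]
grip_width: 0.398
grasp_force: 0.0
```

Request:
jog_arm:
  increments:
    - [0, 0, 0, 0, 0, 0, -1]
    - [0, 0, 0, 0, 0, 0, -1]
    - [0, 0, 0, 0, 0, 0, -1]
    - [0, 0, 0, 0, 0, 0, -1]
  grip_force: 50

```text
clock: 2.93
position: [0.461, 0.066, 0.2018]
ee_rot: [0.764, 0.645, 0.0, 0.0]
ft_force: [-2.0, -0.5, 2.3]
grip_width: 0.135
grasp_force: 48.7
```

Request:
jog_arm:
  increments:
    - [0.004, -0.014, 0, 0, 0, 0.053, -1]
    - [0.009, -0.029, 0, 0, 0, 0.105, -1]
    - [0.015, -0.043, 0, 0, 0, 0.158, -1]
    - [0.022, -0.056, 0, 0, 0, 0.21, -1]
    - [0.029, -0.069, 0, 0, 0, 0.263, -1]

```text
clock: 3.35
position: [0.3978, 0.1068, 0.2018]
ee_rot: [0.843, 0.538, 0.001, 0.0]
ft_force: [9.3, 7.6, -6.6]
grip_width: 0.134
grasp_force: 49.0
```

```bash
cat > sw.py <<'E'
from h import *
s=get_obs();p=s['position'][:2];q=s['ee_rot'];al=np.degrees(2*np.arctan2(q[1],q[0]));al=90-0+0 if 0 else np.degrees(np.arctan2(q[1]**2-q[0]**2,2*q[0]*q[1]))
h=np.array([.546,.265]);v=p-h;a0=np.arctan2(v[1],v[0]);print('r',np.hypot(*v),'phi',np.radians(-112.3)-a0,'alpha',al,'F',s['ft_force'],s['grasp_force'],s['grip_width'])
cur=(*p,al);r=.2148
for i in range(4):
    A=np.radians(cur[2]);xx=np.array([-np.sin(A),np.cos(A)]);yy=np.array([np.cos(A),np.sin(A)]);o=[]
    for k in range(5):
        ph=.07*(5*i+k+1);a=a0-ph;t=h+r*np.array([np.cos(a),np.sin(a)])-cur[:2];o.append([round(float(t@xx),3),round(float(t@yy),3),0,0,0,round(.0525*(k+1),3),-1])
    cur=(*(t+cur[:2]),cur[2]-np.degrees(.2625));print(o,np.round(cur,3))
E
python3 sw.py
```

```text
r 0.21676241712323058 phi 0.36363916387265083 alpha -24.85443666075041 F [ 9.29259919  7.58260749 -6.59603869] 48.97173821926117 0.13411509562653895
[[0.007, -0.013, 0, 0, 0, 0.052, -1], [0.013, -0.027, 0, 0, 0, 0.105, -1], [0.02, -0.04, 0, 0, 0, 0.158, -1], [0.028, -0.053, 0, 0, 0, 0.21, -1], [0.037, -0.065, 0, 0, 0, 0.263, -1]] [  0.354   0.168 -39.895]
[[0.006, -0.014, 0, 0, 0, 0.052, -1], [0.014, -0.027, 0, 0, 0, 0.105, -1], [0.022, -0.039, 0, 0, 0, 0.158, -1], [0.031, -0.051, 0, 0, 0, 0.21, -1], [0.041, -0.063, 0, 0, 0, 0.263, -1]] [  0.333   0.24  -54.935]
[[0.008, -0.013, 0, 0, 0, 0.052, -1], [0.016, -0.025, 0, 0, 0, 0.105, -1], [0.025, -0.037, 0, 0, 0, 0.158, -1], [0.036, -0.048, 0, 0, 0, 0.21, -1], [0.046, -0.059, 0, 0, 0, 0.263, -1]] [  0.337   0.314 -69.975]
[[0.009, -0.012, 0, 0, 0, 0.052, -1], [0.018, -0.024, 0, 0, 0, 0.105, -1], [0.029, -0.035, 0, 0, 0, 0.158, -1], [0.04, -0.045, 0, 0, 0, 0.21, -1], [0.051, -0.054, 0, 0, 0, 0.263, -1]] [  0.367   0.383 -85.015]
```

Request:
jog_arm:
  increments:
    - [0.007, -0.013, 0, 0, 0, 0.052, -1]
    - [0.013, -0.027, 0, 0, 0, 0.105, -1]
    - [0.02, -0.04, 0, 0, 0, 0.158, -1]
    - [0.028, -0.053, 0, 0, 0, 0.21, -1]
    - [0.037, -0.065, 0, 0, 0, 0.263, -1]

```text
clock: 3.77
position: [0.3535, 0.1671, 0.2017]
ee_rot: [0.906, 0.423, -0.0, 0.0]
ft_force: [0.4, -1.1, 0.9]
grip_width: 0.132
grasp_force: 49.9
```

Request:
jog_arm:
  increments:
    - [0.006, -0.014, 0, 0, 0, 0.052, -1]
    - [0.014, -0.027, 0, 0, 0, 0.105, -1]
    - [0.022, -0.039, 0, 0, 0, 0.158, -1]
    - [0.031, -0.051, 0, 0, 0, 0.21, -1]
    - [0.041, -0.063, 0, 0, 0, 0.263, -1]

```text
clock: 4.18
position: [0.3321, 0.2392, 0.2017]
ee_rot: [0.954, 0.301, 0.0, 0.0]
ft_force: [7.3, -1.2, -2.5]
grip_width: 0.134
grasp_force: 49.5
```

```bash
python3 sw.py; python3 -c "
from h import *;print(get_obs()['joint_pos'].round(2))"
```

```text
r 0.215462960467778 phi 1.0616896701177387 alpha -54.99752861264664 F [ 7.25595043 -1.22657442 -2.48060555] 49.53928470611572 0.13436685082459446
[[0.008, -0.013, 0, 0, 0, 0.052, -1], [0.017, -0.025, 0, 0, 0, 0.105, -1], [0.026, -0.037, 0, 0, 0, 0.158, -1], [0.036, -0.048, 0, 0, 0, 0.21, -1], [0.047, -0.058, 0, 0, 0, 0.263, -1]] [  0.337   0.314 -70.038]
[[0.009, -0.012, 0, 0, 0, 0.052, -1], [0.018, -0.024, 0, 0, 0, 0.105, -1], [0.028, -0.035, 0, 0, 0, 0.158, -1], [0.039, -0.045, 0, 0, 0, 0.21, -1], [0.051, -0.055, 0, 0, 0, 0.263, -1]] [  0.366   0.383 -85.078]
[[0.01, -0.011, 0, 0, 0, 0.052, -1], [0.02, -0.022, 0, 0, 0, 0.105, -1], [0.031, -0.032, 0, 0, 0, 0.158, -1], [0.043, -0.042, 0, 0, 0, 0.21, -1], [0.056, -0.05, 0, 0, 0, 0.263, -1]] [   0.418    0.437 -100.118]
[[0.011, -0.011, 0, 0, 0, 0.052, -1], [0.022, -0.02, 0, 0, 0, 0.105, -1], [0.034, -0.029, 0, 0, 0, 0.158, -1], [0.047, -0.038, 0, 0, 0, 0.21, -1], [0.06, -0.045, 0, 0, 0, 0.263, -1]] [   0.484    0.471 -115.158]
[-0.82 -0.11  0.08  2.07  0.01  1.19 -1.71]
```

Request:
jog_arm:
  increments:
    - [0.008, -0.013, 0, 0, 0, 0.052, -1]
    - [0.017, -0.025, 0, 0, 0, 0.105, -1]
    - [0.026, -0.037, 0, 0, 0, 0.158, -1]
    - [0.036, -0.048, 0, 0, 0, 0.21, -1]
    - [0.047, -0.058, 0, 0, 0, 0.263, -1]

```text
clock: 4.6
position: [0.3367, 0.314, 0.2017]
ee_rot: [0.985, 0.173, -0.0, -0.0]
ft_force: [-1.3, -1.5, 4.0]
grip_width: 0.136
grasp_force: 50.3
```

Request:
jog_arm:
  increments:
    - [0.009, -0.012, 0, 0, 0, 0.052, -1]
    - [0.018, -0.024, 0, 0, 0, 0.105, -1]
    - [0.028, -0.035, 0, 0, 0, 0.158, -1]
    - [0.039, -0.045, 0, 0, 0, 0.21, -1]
    - [0.051, -0.055, 0, 0, 0, 0.263, -1]

```text
clock: 5.02
position: [0.3665, 0.3827, 0.2017]
ee_rot: [0.999, 0.042, 0.0, 0.0]
ft_force: [2.7, -5.0, 3.9]
grip_width: 0.137
grasp_force: 50.3
```

Request:
jog_arm:
  increments:
    - [0, 0, 0, 0, 0, 0, 0.1]
    - [0, 0, 0, 0, 0, 0, 0.1]
    - [0, 0, -0.04, 0, 0, 0, 0.1]
    - [0, 0, -0.08, 0, 0, 0, 0.1]
    - [0, 0, -0.12, 0, 0, 0, 0.1]

```text
clock: 5.43
position: [0.3652, 0.3813, 0.3227]
ee_rot: [0.999, 0.045, -0.001, 0.001]
ft_force: [0.4, 0.9, 0.0]
grip_width: 0.547
grasp_force: 0.0
```

Run:
```python
from h import *
s=get_obs();print(s['position'],s['joint_pos'].round(2),s['grip_width'])
for n in("scene","top"):
    c=optics.camera(n); np.savez(f'{n}1.npz',**c)
a=load('top1.npz')['color'][90:280,110:350,::-1];b=load('scene1.npz')['color'][110:270,140:340,::-1]
cv2.imwrite('pics/c3.png',np.vstack([cv2.resize(a,None,fx=3.3,fy=3.3,interpolation=2)[:,:792]])[:600])
cv2.imwrite('pics/c4.png',cv2.resize(b,(750,600),interpolation=2))
```

```text
[0.36519052 0.38126671 0.32274334] [-0.92  0.09  0.02  1.61 -0.    1.44 -2.37] 0.5469881839713502
```

View pics/c3.png

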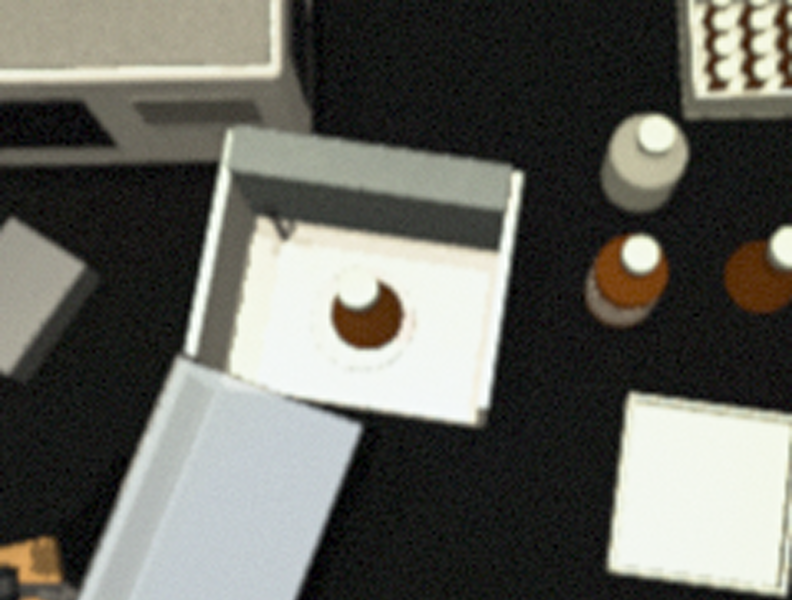

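View pics/c4.png

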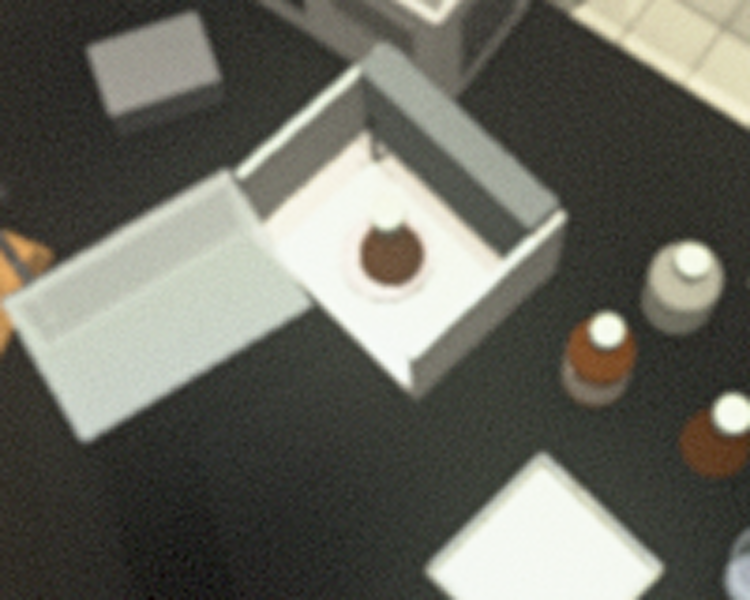

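Door is wide open. Flask cap: top crop (358,289), scene crop (387,218). Plate centre is about (364,318) in the top crop and (388,262) in the scene crop.

Run:
```python
from h import *
T=load('top1.npz');S=load('scene1.npz')
t=lambda u,v:(u/3.3+110,v/3.3+90); s=lambda u,v:(u/3.75+140,v/3.75+110)
print('done cap',tri(T,t(358,289),S,s(387,218)))
print('plate',atz(T,*t(364,318),.026).round(4),atz(S,*s(388,260),.026).round(4))
# chamber corners z=.172 block: back-left, back-right, wall front-right z=.152
print('blk BL',tri(T,t(231,128),S,s(385,43)),'BR',tri(T,t(522,168),S,s(566,212)))
print('FR',atz(T,*t(488,412),.152),atz(S,*s(413,362),.152))
for n,c in(('T',T),('S',S)):
    W=world(c);X,Y,Z=W[...,0],W[...,1],W[...,2]
    q=W[(np.hypot(X-.604,Y-.1315)<.04)&(abs(Z-.152)<.008)];print('cap',len(q),q.mean(0).round(4))
    q=W[(np.hypot(X-.604,Y-.1315)<.06)&(abs(Z-.026)<.008)];print('plate z',len(q),np.median(q,0).round(4))
    m=((X>.6)&(X<.8)&(Y>-.05)&(Y<.29)&(abs(Z-.172)<.008)).astype(np.uint8)
    m=cv2.morphologyEx(m,cv2.MORPH_OPEN,np.ones((3,3)));k,L,st,_=cv2.connectedComponentsWithStats(m)
    p=W[L==1+st[1:,4].argmax()][:,:2].astype(np.float32);print('block',cv2.minAreaRect(p))
```

```text
done cap (array([0.60745634, 0.12581019, 0.13495381]), [np.float64(0.0002112965641995361), np.float64(0.00021129656419861237)])
plate [0.6034 0.1287 0.026 ] [0.6028 0.126  0.026 ]
blk BL (array([0.74540286, 0.22910162, 0.15540386]), [np.float64(0.0017336071864023819), np.float64(0.0017336071864036068)]) BR (array([ 0.70149504, -0.01365632,  0.16145887]), [np.float64(6.973962127311702e-05), np.float64(6.973962127351639e-05)])
FR [0.49884879 0.02024041 0.152     ] [0.5030472 0.0193676 0.152    ]
cap 120 [0.6073 0.1269 0.1518]
plate z 754 [0.5917 0.135  0.024 ]
block ((0.7038851380348206, 0.11444482207298279), (0.2346951812505722, 0.04198216274380684), 80.23756408691406)
cap 67 [0.6075 0.1248 0.1524]
plate z 413 [0.5873 0.1277 0.025 ]
block ((0.7030842304229736, 0.1114220842719078), (0.23260965943336487, 0.04208752140402794), 79.85028076171875)
```

Request:
jog_arm:
  increments:
    - [0.03, 0.038, 0, 0, 0, 0, 0.65]
    - [0.06, 0.075, 0, 0, 0, 0, 0.65]
    - [0.09, 0.112, 0, 0, 0, 0, 0.65]
    - [0.11, 0.138, 0, 0, 0, 0, 0.65]
    - [0.11, 0.138, 0, 0, 0, 0, 0.65]
  grip_force: 20

```text
clock: 5.95
position: [0.4913, 0.2475, 0.3216]
ee_rot: [0.999, 0.04, 0.001, 0.001]
ft_force: [0.8, 0.0, -0.6]
grip_width: 0.828
grasp_force: 0.0
```

Request:
jog_arm:
  increments:
    - [0.03, 0.038, 0, 0, 0, 0, 0.65]
    - [0.06, 0.075, 0, 0, 0, 0, 0.65]
    - [0.09, 0.112, 0, 0, 0, 0, 0.65]
    - [0.11, 0.138, 0, 0, 0, 0, 0.65]
    - [0.11, 0.138, 0, 0, 0, 0, 0.65]

```text
clock: 6.37
position: [0.6118, 0.1194, 0.321]
ee_rot: [0.999, 0.041, 0.0, 0.002]
ft_force: [0.2, -1.8, -0.7]
grip_width: 0.827
grasp_force: 0.0
```

Request:
jog_arm:
  increments:
    - [0, 0, 0, 0, 0, 0, 0.65]
    - [0, 0, 0, 0, 0, 0, 0.65]

```text
clock: 6.53
position: [0.609, 0.1262, 0.3211]
ee_rot: [0.999, 0.044, -0.001, -0.0]
ft_force: [-0.9, 0.1, 0.3]
grip_width: 0.82
grasp_force: 0.0
```

Run:
```python
from h import *
s=get_obs();print(s['position'],s['joint_pos'].round(2),s['grip_width'])
rel([(.6074,.126,.323,-85),(.6074,.126,.124,-85)])
```

```text
[0.60896301 0.12620294 0.32114435] [-0.51  0.3   0.3   1.38 -0.09  1.47 -1.7 ] 0.8201916493027587
[-0.0016  0.0001 -0.0019] [-0.     0.001 -0.   ]
[-1.400e-03  1.000e-04  1.971e-01] [-0.     0.001 -0.   ]
```

Request:
jog_arm:
  increments:
    - [-0.001, 0, 0.03, 0, 0, 0, 0.65]
    - [-0.001, 0, 0.06, 0, 0, 0, 0.65]
    - [-0.001, 0, 0.09, 0, 0, 0, 0.65]
    - [-0.001, 0, 0.11, 0, 0, 0, 0.65]
    - [-0.001, 0, 0.12, 0, 0, 0, 0.65]

```text
clock: 6.95
position: [0.6059, 0.1283, 0.1986]
ee_rot: [0.999, 0.045, -0.002, -0.0]
ft_force: [-0.1, 0.3, -0.2]
grip_width: 0.823
grasp_force: 0.0
```

Request:
jog_arm:
  increments:
    - [0, 0, 0.025, 0, 0, 0, 0.65]
    - [0, 0, 0.05, 0, 0, 0, 0.65]
    - [0, 0, 0.07, 0, 0, 0, 0.65]
    - [0, 0, 0.077, 0, 0, 0, 0.65]
    - [0, 0, 0.077, 0, 0, 0, 0.65]

```text
clock: 7.37
position: [0.6072, 0.1276, 0.1237]
ee_rot: [0.999, 0.045, -0.001, -0.0]
ft_force: [-0.2, -0.3, -0.1]
grip_width: 0.825
grasp_force: 0.0
```

Request:
jog_arm:
  increments:
    - [0, 0, 0, 0, 0, 0, 0.3]
    - [0, 0, 0, 0, 0, 0, 0.1]
    - [0, 0, 0, 0, 0, 0, -0.05]
    - [0, 0, 0, 0, 0, 0, -0.15]
    - [0, 0, 0, 0, 0, 0, -0.2]

```text
clock: 7.78
position: [0.6087, 0.1268, 0.1254]
ee_rot: [0.999, 0.044, 0.001, -0.0]
ft_force: [0.4, 0.2, -0.0]
grip_width: 0.396
grasp_force: 0.3
```

Request:
jog_arm:
  increments:
    - [0, 0, 0, 0, 0, 0, -0.25]
    - [0, 0, 0, 0, 0, 0, -0.28]
    - [0, 0, 0, 0, 0, 0, -0.32]
    - [0, 0, 0, 0, 0, 0, -0.36]
    - [0, 0, 0, 0, 0, 0, -0.4]

```text
clock: 8.2
position: [0.6088, 0.127, 0.1255]
ee_rot: [0.999, 0.044, 0.001, -0.0]
ft_force: [-0.3, 0.8, 5.6]
grip_width: 0.388
grasp_force: 19.6
```

Request:
jog_arm:
  increments:
    - [0, 0, 0, 0, 0, 0, -0.5]
    - [0, 0, 0, 0, 0, 0, -0.5]
    - [0, 0, 0, 0, 0, 0, -0.5]

```text
clock: 8.45
position: [0.6088, 0.127, 0.1254]
ee_rot: [0.999, 0.044, 0.001, -0.0]
ft_force: [-0.6, 1.0, 5.7]
grip_width: 0.387
grasp_force: 19.6
```

Request:
jog_arm:
  increments:
    - [0, 0, -0.003, 0, 0, 0, -0.5]
    - [0, 0, -0.01, 0, 0, 0, -0.5]
    - [0, 0, -0.02, 0, 0, 0, -0.5]
    - [0, 0, -0.03, 0, 0, 0, -0.5]
    - [0, 0, -0.04, 0, 0, 0, -0.5]

```text
clock: 8.87
position: [0.6085, 0.1265, 0.1659]
ee_rot: [0.999, 0.044, 0.0, -0.0]
ft_force: [0.9, 0.5, -1.8]
grip_width: 0.392
grasp_force: 20.1
```

Run:
```python
from h import *
s=get_obs();print(s['position'],s['ft_force'],s['torque'],s['grip_width'],s['grasp_force'])
rel([(.6088,.127,.30,-85),(.524,-.025,.30,-85),(.4393,-.177,.30,-85)])
```

```text
[0.60849457 0.1265262  0.16592814] [ 0.89056323  0.52355174 -1.84557486] [ 0.02903761 -0.0206287  -0.03543303] 0.3919438853233088 20.07963716983795
[ 0.0004 -0.0005 -0.1341] [-0. -0.  0.]
[-0.0974  0.1435 -0.1341] [-0. -0.  0.]
[-0.195   0.2875 -0.1342] [-0. -0.  0.]
```

Request:
jog_arm:
  increments:
    - [0, 0, -0.02, 0, 0, 0, -0.5]
    - [0, 0, -0.05, 0, 0, 0, -0.5]
    - [0, 0, -0.08, 0, 0, 0, -0.5]
    - [0, 0, -0.11, 0, 0, 0, -0.5]
    - [0, 0, -0.134, 0, 0, 0, -0.5]

```text
clock: 9.28
position: [0.6085, 0.1265, 0.3023]
ee_rot: [0.999, 0.044, 0.001, -0.0]
ft_force: [0.4, 0.4, -1.5]
grip_width: 0.384
grasp_force: 20.2
```

Request:
jog_arm:
  increments:
    - [-0.006, 0.009, 0, 0, 0, 0, -0.5]
    - [-0.02, 0.029, 0, 0, 0, 0, -0.5]
    - [-0.036, 0.053, 0, 0, 0, 0, -0.5]
    - [-0.052, 0.077, 0, 0, 0, 0, -0.5]
    - [-0.068, 0.1, 0, 0, 0, 0, -0.5]

```text
clock: 9.7
position: [0.5483, 0.0194, 0.2988]
ee_rot: [0.999, 0.044, 0.0, -0.0]
ft_force: [0.3, -0.4, -1.1]
grip_width: 0.387
grasp_force: 20.2
```

Request:
jog_arm:
  increments:
    - [-0.016, 0.024, 0, 0, 0, 0, -0.5]
    - [-0.032, 0.048, 0, 0, 0, 0, -0.5]
    - [-0.048, 0.072, 0, 0, 0, 0, -0.5]
    - [-0.064, 0.096, 0, 0, 0, 0, -0.5]
    - [-0.08, 0.12, 0, 0, 0, 0, -0.5]

```text
clock: 10.12
position: [0.4789, -0.1069, 0.2989]
ee_rot: [0.999, 0.044, 0.0, -0.0]
ft_force: [1.0, -0.7, -1.7]
grip_width: 0.386
grasp_force: 20.2
```

Request:
jog_arm:
  increments:
    - [-0.016, 0.023, 0, 0, 0, 0, -0.5]
    - [-0.03, 0.043, 0, 0, 0, 0, -0.5]
    - [-0.04, 0.058, 0, 0, 0, 0, -0.5]
    - [-0.046, 0.067, 0, 0, 0, 0, -0.5]
    - [-0.046, 0.067, 0, 0, 0, 0, -0.5]

```text
clock: 10.53
position: [0.439, -0.1785, 0.299]
ee_rot: [0.999, 0.042, 0.0, -0.0]
ft_force: [-0.3, 0.6, -1.6]
grip_width: 0.391
grasp_force: 20.2
```

Run:
```python
from h import *
s=get_obs();print(s['position'],s['ft_force'],s['grip_width'],s['grasp_force'],s['joint_pos'].round(2))
rel([(.4393,-.177,.30,-85),(.4393,-.177,.1065,-85)])
T=optics.camera('top');W=world(T);X,Y,Z=W[...,0],W[...,1],W[...,2]
m=(np.hypot(X-s['position'][0],Y-s['position'][1])<.06)&(Z>.12)&(Z<.27);print(m.sum(),Z[m].min())
cv2.imwrite('pics/c5.png',cv2.resize(T['color'][150:310,240:440,::-1],(750,600),interpolation=2))
```

```text
[ 0.43898063 -0.17846843  0.29897313] [-0.27267715  0.55859844 -1.56223141] 0.3908211962494948 20.21450847387314 [-0.24 -0.06  0.51  1.8   0.03  1.39 -1.22]
[ 0.0004 -0.0014 -0.001 ] [-0.    -0.001 -0.003]
[ 0.0003 -0.0014  0.1925] [-0.    -0.001 -0.003]
220 0.2007463202726553
```

Request:
jog_arm:
  increments:
    - [0, 0, 0.025, 0, 0, 0, -0.5]
    - [0, 0, 0.055, 0, 0, 0, -0.5]
    - [0, 0, 0.085, 0, 0, 0, -0.5]
    - [0, 0, 0.115, 0, 0, 0, -0.5]
    - [0, 0, 0.135, 0, 0, 0, -0.5]

```text
clock: 11.0
position: [0.4399, -0.1744, 0.1609]
ee_rot: [0.999, 0.045, -0.001, -0.0]
ft_force: [-0.2, 0.7, -1.1]
grip_width: 0.388
grasp_force: 20.2
```

Request:
jog_arm:
  increments:
    - [0, 0, 0.015, 0, 0, 0, -0.5]
    - [0, 0, 0.028, 0, 0, 0, -0.5]
    - [0, 0, 0.038, 0, 0, 0, -0.5]
    - [0, 0, 0.046, 0, 0, 0, -0.5]
    - [0, 0, 0.05, 0, 0, 0, -0.5]

```text
clock: 11.42
position: [0.4404, -0.1755, 0.1127]
ee_rot: [0.999, 0.044, -0.0, -0.0]
ft_force: [-0.4, 0.2, -1.7]
grip_width: 0.386
grasp_force: 20.2
```

Request:
jog_arm:
  increments:
    - [0, 0, 0, 0, 0, 0, -0.5]
    - [0, 0, 0, 0, 0, 0, -0.5]
    - [0, 0, 0, 0, 0, 0, -0.5]

```text
clock: 11.67
position: [0.4407, -0.1763, 0.1142]
ee_rot: [0.999, 0.044, 0.001, 0.0]
ft_force: [0.1, -0.6, -1.4]
grip_width: 0.386
grasp_force: 20.2
```

Now step down about 2 mm per row, expecting contact near 0.104.

Request:
jog_arm:
  increments:
    - [0, 0, 0.002, 0, 0, 0, -0.5]
    - [0, 0, 0.004, 0, 0, 0, -0.5]
    - [0, 0, 0.006, 0, 0, 0, -0.5]
    - [0, 0, 0.007, 0, 0, 0, -0.5]
    - [0, 0, 0.007, 0, 0, 0, -0.5]

```text
clock: 12.08
position: [0.4401, -0.1762, 0.1064]
ee_rot: [0.999, 0.044, -0.0, -0.0]
ft_force: [-0.4, -0.1, -1.7]
grip_width: 0.386
grasp_force: 20.2
```

Request:
jog_arm:
  increments:
    - [0, 0, 0.001, 0, 0, 0, -0.5]
    - [0, 0, 0.001, 0, 0, 0, -0.5]

```text
clock: 12.25
position: [0.4402, -0.1762, 0.1055]
ee_rot: [0.999, 0.044, -0.0, -0.0]
ft_force: [-0.2, 0.2, -1.6]
grip_width: 0.386
grasp_force: 20.2
```

Request:
jog_arm:
  increments:
    - [0, 0, 0.001, 0, 0, 0, -0.5]
    - [0, 0, 0.001, 0, 0, 0, -0.5]

```text
clock: 12.42
position: [0.4403, -0.1762, 0.1045]
ee_rot: [0.999, 0.044, 0.0, -0.0]
ft_force: [0.0, 0.2, -2.4]
grip_width: 0.386
grasp_force: 20.2
```

Request:
jog_arm:
  increments:
    - [0, 0, 0.001, 0, 0, 0, -0.5]
    - [0, 0, 0.001, 0, 0, 0, -0.5]

```text
clock: 12.58
position: [0.4409, -0.1763, 0.1045]
ee_rot: [0.999, 0.044, 0.001, -0.0]
ft_force: [-2.0, 0.9, 7.0]
grip_width: 0.387
grasp_force: 20.3
```

Contact (+7 N). Release gradually.

Request:
jog_arm:
  increments:
    - [0, 0, -0.0005, 0, 0, 0, -0.1]
    - [0, 0, -0.0005, 0, 0, 0, 0.0]
    - [0, 0, -0.0005, 0, 0, 0, 0.2]
    - [0, 0, -0.0005, 0, 0, 0, 0.4]
    - [0, 0, -0.0005, 0, 0, 0, 0.6]

```text
clock: 13.0
position: [0.4402, -0.1762, 0.104]
ee_rot: [0.999, 0.044, -0.0, -0.0]
ft_force: [-1.1, -1.0, 0.0]
grip_width: 0.8
grasp_force: 0.0
```

Request:
jog_arm:
  increments:
    - [0, 0, -0.005, 0, 0, 0, 0.6]
    - [0, 0, -0.02, 0, 0, 0, 0.6]
    - [0, 0, -0.05, 0, 0, 0, 0.6]
    - [0, 0, -0.08, 0, 0, 0, 0.6]
    - [0, 0, -0.12, 0, 0, 0, 0.6]

```text
clock: 13.42
position: [0.439, -0.1761, 0.2244]
ee_rot: [0.999, 0.044, -0.001, -0.0]
ft_force: [0.6, 0.3, 0.5]
grip_width: 0.797
grasp_force: 0.0
```

Run:
```python
from h import *
s=get_obs();print(s['position'],s['joint_pos'].round(2))
S=optics.camera('scene');W=world(S);X,Y,Z=W[...,0],W[...,1],W[...,2]
T=optics.camera('top');
q=W[(np.hypot(X-.44,Y+.177)<.03)&(abs(Z-.131)<.008)];print('done cap',len(q),q.mean(0) if len(q) else '')
q=W[(np.hypot(X-.639,Y+.243)<.03)&(abs(Z-.126)<.012)];print('new',len(q),q.mean(0))
cv2.imwrite('pics/c5.png',cv2.resize(T['color'][150:310,240:440,::-1],(750,600),interpolation=2))
rel([(.639,-.2425,.26,-85)])
```

```text
[ 0.43903826 -0.17613059  0.22437338] [-0.24 -0.    0.53  1.91  0.    1.23 -1.19]
done cap 16 [ 0.4340944  -0.18761208  0.13133213]
new 80 [ 0.63887126 -0.24416561  0.12593145]
[ 0.1901  0.0821 -0.0281] [ 0.002 -0.009  0.   ]
```

View pics/c5.png

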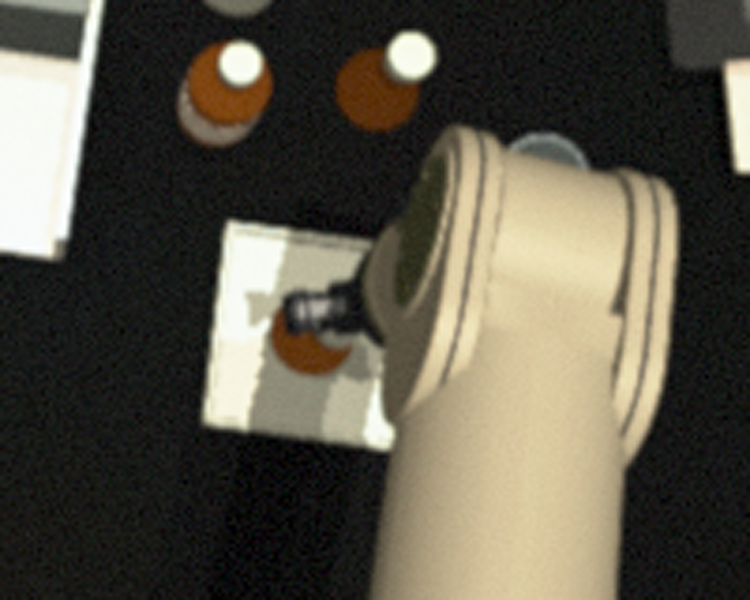

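The finished flask stands upright in the middle of the tray, amber base at (310,340). Now I move to the fresh flask.

Request:
jog_arm:
  increments:
    - [0.035, 0.015, -0.02, 0, 0, 0, 0.6]
    - [0.07, 0.03, -0.036, 0, 0, 0, 0.6]
    - [0.105, 0.045, -0.036, 0, 0, 0, 0.6]
    - [0.14, 0.06, -0.036, 0, 0, 0, 0.6]
    - [0.165, 0.071, -0.036, 0, 0, 0, 0.6]

```text
clock: 13.93
position: [0.6135, -0.2325, 0.2594]
ee_rot: [0.999, 0.045, 0.0, 0.0]
ft_force: [0.4, 0.8, 0.3]
grip_width: 0.8
grasp_force: 0.0
```

Request:
jog_arm:
  increments:
    - [0.018, 0.008, 0, 0, 0, 0, 0.6]
    - [0.025, 0.011, 0, 0, 0, 0, 0.6]
    - [0.025, 0.011, 0, 0, 0, 0, 0.6]
    - [0.025, 0.011, 0, 0, 0, 0, 0.6]

```text
clock: 14.27
position: [0.636, -0.2415, 0.2598]
ee_rot: [0.999, 0.044, -0.0, -0.0]
ft_force: [0.4, 0.6, 0.2]
grip_width: 0.803
grasp_force: 0.0
```

Run:
```python
from h import *
rel([(.639,-.243,.1,-85)]);print(get_obs()['joint_pos'].round(2),get_obs()['position'])
```

```text
[0.003  0.0018 0.1598] [-0.     0.001 -0.   ]
[-0.08  0.49  0.56  1.31 -0.26  1.41 -1.02] [ 0.63603352 -0.24145766  0.25984247]
```

Request:
jog_arm:
  increments:
    - [0.003, 0.002, 0.03, 0, 0, 0, 0.6]
    - [0.003, 0.002, 0.06, 0, 0, 0, 0.6]
    - [0.003, 0.002, 0.085, 0, 0, 0, 0.6]
    - [0.003, 0.002, 0.105, 0, 0, 0, 0.6]
    - [0.003, 0.002, 0.12, 0, 0, 0, 0.6]

```text
clock: 14.68
position: [0.6382, -0.2422, 0.1388]
ee_rot: [0.999, 0.044, -0.001, -0.001]
ft_force: [-1.0, 0.3, -0.3]
grip_width: 0.801
grasp_force: 0.0
```

Request:
jog_arm:
  increments:
    - [0, 0, 0.015, 0, 0, 0, 0.6]
    - [0, 0, 0.03, 0, 0, 0, 0.6]
    - [0, 0, 0.038, 0, 0, 0, 0.6]
    - [0, 0, 0.038, 0, 0, 0, 0.6]
    - [0, 0, 0.038, 0, 0, 0, 0.6]

```text
clock: 15.1
position: [0.6395, -0.2428, 0.1029]
ee_rot: [0.999, 0.044, 0.0, -0.0]
ft_force: [0.2, -0.6, -0.3]
grip_width: 0.8
grasp_force: 0.0
```

Request:
jog_arm:
  increments:
    - [0, 0, 0, 0, 0, 0, 0.3]
    - [0, 0, 0, 0, 0, 0, 0.1]
    - [0, 0, 0, 0, 0, 0, -0.05]
    - [0, 0, 0, 0, 0, 0, -0.15]
    - [0, 0, 0, 0, 0, 0, -0.2]
  grip_force: 20

```text
clock: 15.52
position: [0.64, -0.2431, 0.1024]
ee_rot: [0.999, 0.044, 0.0, 0.0]
ft_force: [0.5, 0.5, -0.2]
grip_width: 0.402
grasp_force: 0.0
```

Request:
jog_arm:
  increments:
    - [0, 0, 0, 0, 0, 0, -0.25]
    - [0, 0, 0, 0, 0, 0, -0.28]
    - [0, 0, 0, 0, 0, 0, -0.32]
    - [0, 0, 0, 0, 0, 0, -0.4]
    - [0, 0, 0, 0, 0, 0, -0.5]

```text
clock: 15.93
position: [0.64, -0.2431, 0.1025]
ee_rot: [0.999, 0.044, 0.0, 0.0]
ft_force: [-0.8, -0.2, 5.9]
grip_width: 0.389
grasp_force: 19.8
```

Request:
jog_arm:
  increments:
    - [0, 0, -0.003, 0, 0, 0, -0.5]
    - [0, 0, -0.01, 0, 0, 0, -0.5]
    - [0, 0, -0.025, 0, 0, 0, -0.5]
    - [0, 0, -0.045, 0, 0, 0, -0.5]
    - [0, 0, -0.07, 0, 0, 0, -0.5]

```text
clock: 16.35
position: [0.6389, -0.2425, 0.1714]
ee_rot: [0.999, 0.044, -0.002, -0.001]
ft_force: [0.2, 0.3, -1.0]
grip_width: 0.388
grasp_force: 20.2
```

Request:
jog_arm:
  increments:
    - [0, 0, -0.03, 0, 0, 0, -0.5]
    - [0, 0, -0.06, 0, 0, 0, -0.5]
    - [0, 0, -0.09, 0, 0, 0, -0.5]
    - [0, 0, -0.12, 0, 0, 0, -0.5]
    - [0, 0, -0.14, 0, 0, 0, -0.5]

```text
clock: 16.77
position: [0.6399, -0.2433, 0.3155]
ee_rot: [0.999, 0.044, 0.001, 0.0]
ft_force: [0.8, -1.5, -1.8]
grip_width: 0.392
grasp_force: 20.2
```

Run:
```python
from h import *
rel([(.6045,.1285,.312,-85)]);s=get_obs();print(s['joint_pos'].round(2),s['position'],s['ft_force'],s['grasp_force'],s['grip_width'])
```

```text
[-0.0028 -0.3734  0.0032] [ 0.001 -0.002  0.   ]
[-0.07  0.48  0.57  1.21 -0.25  1.51 -1.03] [ 0.63994948 -0.24326126  0.3155274 ] [ 0.76694326 -1.47065374 -1.78632575] 20.237421691417694 0.3919649660761871
```

Request:
jog_arm:
  increments:
    - [0, -0.01, 0, 0, 0, 0, -0.5]
    - [0, -0.035, 0, 0, 0, 0, -0.5]
    - [0, -0.065, 0, 0, 0, 0, -0.5]
    - [-0.001, -0.095, 0, 0, 0, 0, -0.5]
    - [-0.001, -0.125, 0, 0, 0, 0, -0.5]

```text
clock: 17.18
position: [0.627, -0.1168, 0.311]
ee_rot: [0.999, 0.044, -0.001, -0.0]
ft_force: [1.4, -0.3, -1.6]
grip_width: 0.39
grasp_force: 20.3
```

Request:
jog_arm:
  increments:
    - [0, -0.03, 0, 0, 0, 0, -0.5]
    - [0, -0.06, 0, 0, 0, 0, -0.5]
    - [0, -0.09, 0, 0, 0, 0, -0.5]
    - [-0.001, -0.12, 0, 0, 0, 0, -0.5]
    - [-0.001, -0.15, 0, 0, 0, 0, -0.5]

```text
clock: 17.6
position: [0.6127, 0.0327, 0.3112]
ee_rot: [0.999, 0.044, -0.001, -0.0]
ft_force: [0.9, -0.0, -1.8]
grip_width: 0.387
grasp_force: 20.3
```

Request:
jog_arm:
  increments:
    - [0, -0.03, 0, 0, 0, 0, -0.5]
    - [0, -0.06, 0, 0, 0, 0, -0.5]
    - [0, -0.08, 0, 0, 0, 0, -0.5]
    - [-0.001, -0.093, 0, 0, 0, 0, -0.5]
    - [-0.001, -0.098, 0, 0, 0, 0, -0.5]

```text
clock: 18.02
position: [0.6032, 0.131, 0.3112]
ee_rot: [0.999, 0.046, -0.001, -0.0]
ft_force: [0.2, 0.1, -1.7]
grip_width: 0.391
grasp_force: 20.3
```

Request:
jog_arm:
  increments:
    - [0, 0, 0, 0, 0, 0, -0.5]
    - [0, 0, 0, 0, 0, 0, -0.5]
    - [0, 0, 0, 0, 0, 0, -0.5]

```text
clock: 18.27
position: [0.6045, 0.1261, 0.3121]
ee_rot: [0.999, 0.043, 0.0, 0.0]
ft_force: [-0.2, -0.1, -1.6]
grip_width: 0.387
grasp_force: 20.3
```

Run:
```python
from h import *
rel([(.6045,.1285,.1285,-85)]);s=get_obs();print(s['joint_pos'].round(2),s['position'],s['ft_force'],s['grasp_force'],s['grip_width'])
```

```text
[ 0.0002 -0.0025  0.1836] [ 0.001 -0.    -0.002]
[-0.62  0.3   0.43  1.42 -0.13  1.45 -1.67] [0.60445508 0.12612759 0.31213774] [-0.21856676 -0.08654666 -1.6081962 ] 20.336534678936005 0.3868010165193276
```

Request:
jog_arm:
  increments:
    - [0, -0.002, 0.02, 0, 0, 0, -0.5]
    - [0, -0.002, 0.045, 0, 0, 0, -0.5]
    - [0, -0.002, 0.07, 0, 0, 0, -0.5]
    - [0, -0.002, 0.095, 0, 0, 0, -0.5]
    - [0, -0.002, 0.115, 0, 0, 0, -0.5]

```text
clock: 18.68
position: [0.6038, 0.1283, 0.1953]
ee_rot: [0.999, 0.043, -0.0, 0.0]
ft_force: [0.5, 0.1, -2.1]
grip_width: 0.389
grasp_force: 20.3
```

Request:
jog_arm:
  increments:
    - [0, 0, 0.018, 0, 0, 0, -0.5]
    - [0, 0, 0.034, 0, 0, 0, -0.5]
    - [0, 0, 0.046, 0, 0, 0, -0.5]
    - [0, 0, 0.054, 0, 0, 0, -0.5]
    - [0, 0, 0.058, 0, 0, 0, -0.5]

```text
clock: 19.1
position: [0.6039, 0.1294, 0.1382]
ee_rot: [0.999, 0.043, -0.0, 0.0]
ft_force: [0.2, 0.2, -1.4]
grip_width: 0.386
grasp_force: 20.3
```

Request:
jog_arm:
  increments:
    - [0, 0, 0.001, 0, 0, 0, -0.5]
    - [0, 0, 0.002, 0, 0, 0, -0.5]
    - [0, 0, 0.003, 0, 0, 0, -0.5]
    - [0, 0, 0.004, 0, 0, 0, -0.5]
    - [0, 0, 0.004, 0, 0, 0, -0.5]

```text
clock: 19.52
position: [0.6042, 0.1304, 0.1355]
ee_rot: [0.999, 0.044, 0.0, -0.0]
ft_force: [0.4, -0.9, -2.7]
grip_width: 0.391
grasp_force: 20.3
```

Request:
jog_arm:
  increments:
    - [0, 0, 0.002, 0, 0, 0, -0.5]
    - [0, 0, 0.003, 0, 0, 0, -0.5]
    - [0, 0, 0.004, 0, 0, 0, -0.5]
    - [0, 0, 0.005, 0, 0, 0, -0.5]
    - [0, 0, 0.005, 0, 0, 0, -0.5]

```text
clock: 19.93
position: [0.6039, 0.1303, 0.1299]
ee_rot: [0.999, 0.044, -0.0, 0.0]
ft_force: [0.1, -0.2, -2.2]
grip_width: 0.387
grasp_force: 20.3
```

Request:
jog_arm:
  increments:
    - [0, 0, 0.001, 0, 0, 0, -0.5]
    - [0, 0, 0.001, 0, 0, 0, -0.5]
    - [0, 0, 0.001, 0, 0, 0, -0.5]

```text
clock: 20.18
position: [0.604, 0.1303, 0.1291]
ee_rot: [0.999, 0.044, -0.0, -0.0]
ft_force: [1.1, -0.6, -2.3]
grip_width: 0.388
grasp_force: 20.3
```

Request:
jog_arm:
  increments:
    - [0, 0, 0.001, 0, 0, 0, -0.5]
    - [0, 0, 0.001, 0, 0, 0, -0.5]

```text
clock: 20.35
position: [0.6043, 0.1303, 0.1285]
ee_rot: [0.999, 0.044, 0.0, -0.0]
ft_force: [-1.1, -0.6, 0.9]
grip_width: 0.39
grasp_force: 20.4
```

Touching. Go slightly further, release, then check before raising far.

Request:
jog_arm:
  increments:
    - [0, 0, 0.0005, 0, 0, 0, -0.5]
    - [0, 0, 0.0005, 0, 0, 0, -0.5]

```text
clock: 20.52
position: [0.6045, 0.1303, 0.1284]
ee_rot: [0.999, 0.044, 0.001, -0.0]
ft_force: [-1.8, -0.7, 5.0]
grip_width: 0.39
grasp_force: 20.5
```

Request:
jog_arm:
  increments:
    - [0, 0, 0, 0, 0, 0, -0.1]
    - [0, 0, 0, 0, 0, 0, 0.0]
    - [0, 0, 0, 0, 0, 0, 0.2]
    - [0, 0, 0, 0, 0, 0, 0.4]
    - [0, 0, 0, 0, 0, 0, 0.6]

```text
clock: 20.93
position: [0.604, 0.1303, 0.1275]
ee_rot: [0.999, 0.044, -0.0, -0.0]
ft_force: [0.5, 0.6, -0.0]
grip_width: 0.797
grasp_force: 0.0
```

Request:
jog_arm:
  increments:
    - [0, 0, -0.005, 0, 0, 0, 0.6]
    - [0, 0, -0.02, 0, 0, 0, 0.6]
    - [0, 0, -0.05, 0, 0, 0, 0.6]
    - [0, 0, -0.09, 0, 0, 0, 0.6]
    - [0, 0, -0.13, 0, 0, 0, 0.6]

```text
clock: 21.35
position: [0.6034, 0.13, 0.2589]
ee_rot: [0.999, 0.044, -0.001, 0.0]
ft_force: [-0.4, 0.5, -0.2]
grip_width: 0.801
grasp_force: 0.0
```

Request:
jog_arm:
  increments:
    - [0, 0, -0.04, 0, 0, 0, 0.6]
    - [0, 0.03, -0.06, 0, 0, 0, 0.6]
    - [0, 0.07, -0.06, 0, 0, 0, 0.6]
    - [0, 0.11, -0.06, 0, 0, 0, 0.6]
    - [0, 0.13, -0.06, 0, 0, 0, 0.6]

```text
clock: 21.77
position: [0.6153, -0.0051, 0.319]
ee_rot: [0.999, 0.041, 0.001, 0.001]
ft_force: [0.5, -0.9, -0.5]
grip_width: 0.798
grasp_force: 0.0
```

Run:
```python
from h import *
S=optics.camera('scene');T=optics.camera('top')
for c in(S,T):
    W=world(c);X,Y,Z=W[...,0],W[...,1],W[...,2]
    for l,(x,y,z) in dict(done=(.44,-.177,.131),new=(.604,.129,.152),bot=(.626,-.108,.165)).items():
        q=W[(np.hypot(X-x,Y-y)<.03)&(abs(Z-z)<.01)];print(l,len(q),q.mean(0).round(4) if len(q) else '')
print(get_obs()['position'])
cv2.imwrite('pics/c6.png',cv2.resize(T['color'][90:330,100:420,::-1],(800,600),interpolation=2))
```

```text
done 83 [ 0.439  -0.1769  0.1309]
new 0 
bot 61 [ 0.6265 -0.1096  0.1649]
done 126 [ 0.4397 -0.175   0.1304]
new 121 [0.6037 0.1301 0.1517]
bot 0 
[ 0.61527313 -0.00510096  0.31855867]
```

View pics/c6.png

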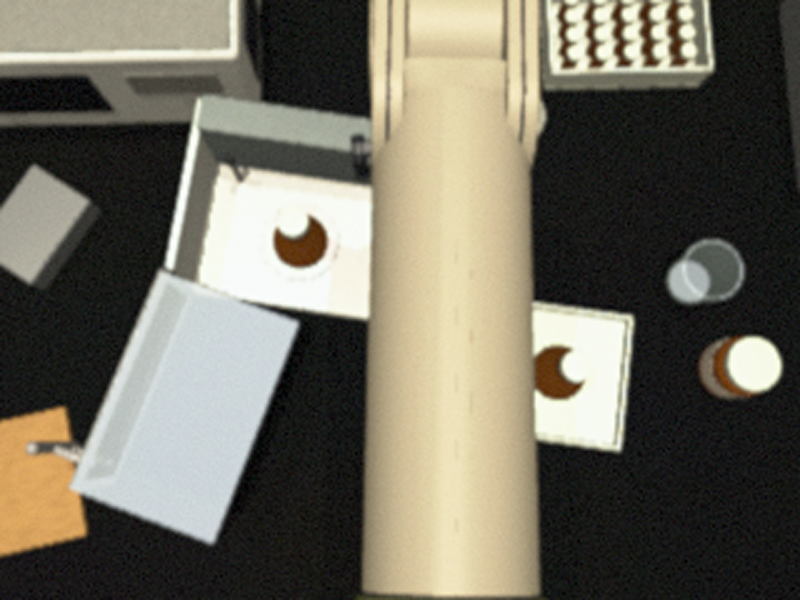

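The fresh flask is concentric with the plate ring at (300,240). The finished one is in the tray at (560,372), and the door is wide open.

Request:
jog_arm:
  increments:
    - [0, 0, 0, 0, 0, 0, 0.6]
    - [0, 0, 0, 0, 0, 0, 0.6]
    - [0, 0, 0, 0, 0, 0, 0.6]

```text
clock: 22.12
position: [0.6154, 0.0024, 0.3176]
ee_rot: [0.999, 0.045, -0.0, -0.0]
ft_force: [1.3, -0.4, 0.1]
grip_width: 0.802
grasp_force: 0.0
```

```bash
python3 -c "
from workcell import workorder
print(workorder.hand_in())"
```

```text
the job is handed in; nothing more can be done
None
```

The job is handed in at about 22 s: the door is open about 1.76 rad, the finished flask stands near the middle of the tray, and the fresh flask stands within a few mm of the plate's centre; the hand-in returned no verdict.

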